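Clear the shop counter: pens in the box, sprays in the crate

ROBOT

A 6-joint arm with a two-finger parallel gripper is mounted at the origin on the work surface. World frame = base frame: x ahead of the robot, y to its left, z up, the work surface at z = 0. Lengths are in m, angles in degrees, forces in N, time in s.
With the tool pointing down it reaches from about 0.375 to 0.9 m from the base axis. Payload 3.1 kg.
Tool frame: the origin (TCP) lies between the finger pads; the fingertips stand 11 mm ahead of it and the grasp point (between the pads) lies 8 mm behind it; x points along the fingers, y is the direction in which the jaws open and shut, and the axes are right-handed (so a half turn about x gives the same grasp; the last joint's range is limited). The gripper opens to 87 mm and grips with 3 to 60 N. Pads are 19 mm wide; open, the fingers measure 117 mm over their backs; the gripper's body (75 mm by 190 mm) begins 51 mm behind the grasp point.
Start: joints at [-80.93, 30.224, 82.088, -0, 67.689, -10.227], TCP at [0.207, -0.59, 0.234] pointing down, gripper open.
Joint ranges: [-176.69, 176.69], [-43.24, 126.21], [12.49, 139.97], [-82, 262], [0, 151.66], [-163.58, 163.58]. Speed limits (degrees/s): [159.86, 159.86, 180, 180, 180, 180].

INTERFACE

Orientations are given as a 3x3 rotation matrix whose columns are the frame's x, y, z axes.
In Python, from rig import bot gives the robot as it stands.
- The arm moves only by the shell command python3 -m inch 'ROWS' [OPENING]. ROWS is a JSON object of lists of equal length, an entry for each row: "dp": the shift along the tool's x, y, z in mm, a list of three; "yaw": the turn about the tool's x in degrees. In form: {"dp": [[tx, ty, tz], ...], "yaw": [yaw, ...]}. A call has 1 to 20 rows; each row shifts and turns the commanded pose from where the row before left it, along the tool's axes as they then stand; what a row does not reach is not made up. A row lasts 1/12 s, in which the tool goes at most 41.7 mm and 7.16 degrees, less where a joint would pass 70% of its speed; a pose out of reach is approached as far as the arm can. A call is refused whole if a number of a shift passes 41.7 or a number of a turn 7.16, either way. A call with a gripper value outside its range is refused whole. OPENING is the finger opening in mm, from 0 to 87, set as the call begins (- or left out, the last holds). The fingers move at their own pace and stop on an object; the grip force is fixed at half the most. Time passes only in rows, so rows that do not move let the fingers close. It gives the time, the measured TCP pose, the force and the opening at its end, in the units of the state.
- bot.read_state(): the state, without advancing time (a new reading comes with each control period).
- bot.capture(name): name is "side" or "top" or "wrist"; returns a dict with "color" (400x640x3 uint8, red, green, blue), "intrinsics" (3x3 intrinsics, pixels), "pose" (4x4, takes a point from camera to world coordinates). Camera axes: x right, y down, z forward; pixel columns grow to the right and rows downward; lengths in m; the calibration is good to about 2 mm. A picture is of the moment at which its call begins. There is no depth.
- bot.hand_in(): hands the job in, once; it reports no verdict.
The state is a dict: "time_s": time; "joint_positions": joint angles; "qvel": joint speeds; "tau": joint torques, N m; "position": TCP position; "tcp_rot": TCP orientation; "force": force on the tool from outside, world axes, zero at the start; "moment": the same for the moment, N m; "opening": opening from 0.0 (shut) to 1.0 (fully open).
Only numpy, scipy, OpenCV 4.12 (cv2) and the standard library are available. Lean on these libraries where they do the work, as an engineer would, in place of code of your own. Each camera call takes 0.05 s, during which the arm holds its last target.

TASK

Clear the middle of the shop counter: put both pens (the flat highlighter and the square marker) into the wooden pen box, and stand both spray bottles upright on the floor of the open slatted crate, never letting a bottle topple. With the pens in, slide the pen box's lid fully shut. Leave the cartons and the tape dispenser where they are.

Things in the scene. Friction and masses are not known exactly. Their poses are not given: they have to be found in the camera images.
- pen_box: Fixed wooden box with a sliding lid, left or right. Front (-x) part: open pen compartment, 140 (x) by 180 (y) by 45 mm high, walls and floor 5 mm, inside 130 x 170 x 40 mm. Behind it (+x) an equal closed block carries the slid-back lid; a 5 mm wide runner on each y side rises to 55 mm along all 280 mm. Origin: centre of the pen compartment's underside, on the counter.
- lid (a joint): How far the pen box's lid is slid back, in m: 0 = shut over the pen compartment (end stop), 0.138 = fully open; starts between 0.125 and 0.137. The lid is a 140 by 168 by 6 mm panel at 45 mm height that slides level along the box's x (a push of about 2 N); pushing it towards -x shuts it.
- lid_grip (a point): Top centre of the lid's grip, a dark wooden bar standing on the lid: 18 (box x) by 70 (box y) by 26 mm high, its top 77 mm above the counter. Moves with the lid: 45 mm to -x of the box's origin when shut, about 90 mm to +x of it when open.
- crate: Pale plywood slatted crate without a lid, fixed to the counter, 120 (its x) by 170 (its y) by 50 mm high, walls and floor 6 mm thick, a 12 mm square post inside each corner. Origin: centre of its underside, on the counter. It may stand left or right, on the side where the pen box is not.
- highlighter: Flat black highlighter with a grey cap, 130 long (its x) by 24 wide (y) by 16 mm high (z), lying on the counter. Origin: centre of its underside.
- marker: Black marker pen with a grey cap and square section, 135 long (its x) by 18 by 18 mm, lying on the counter. Origin: centre of its underside (when lying as at the start).
- tall_bottle: Black spray bottle with a paper label and grey cap, standing upright; body 42 mm in diameter and straight up to 84 mm, 24 mm cap above, 112 mm high in all. Origin: centre of its underside; z up along the bottle.
- short_bottle: Black spray bottle with a paper label and grey cap, standing upright; body 52 mm in diameter and straight up to 72 mm, 24 mm cap above, 98 mm high in all. Origin: centre of its underside; z up along the bottle.
- carton_low: Bystander: kraft carton 90 by 130 by 40 mm on the counter beyond the work. Origin: centre of its underside.
- carton_high: Bystander: the same kraft carton, lying on top of the first. Origin: centre of its underside.
- tape_dispenser: Bystander: black desk tape dispenser 65 by 150 mm, 87 mm high. Origin: centre of its underside.

How it is judged (in metres and radians):
At the end, for the whole second after the job is handed in: Both pens inside the pen box (underside under 38 mm above the counter), lid shut (under 5 mm from its stop); both bottles inside the crate on its floor (underside under 10 mm above the floor), upright within 0.12 rad; all four at rest (under 0.02 m/s) (x of highlighter in the frame of pen_box between -0.065 and 0.065 m and y of highlighter in the frame of pen_box between -0.085 and 0.085 m and z of highlighter in the frame of pen_box between -0.005 and 0.038 m and x of marker in the frame of pen_box between -0.065 and 0.065 m and y of marker in the frame of pen_box between -0.085 and 0.085 m and z of marker in the frame of pen_box between -0.005 and 0.038 m and x of tall_bottle in the frame of crate between -0.054 and 0.054 m and y of tall_bottle in the frame of crate between -0.079 and 0.079 m and z of tall_bottle in the frame of crate between -0.005 and 0.016 m and angle between each of tall_bottle, short_bottle's own z axis and vertical below 0.12 rad and x of short_bottle in the frame of crate between -0.054 and 0.054 m and y of short_bottle in the frame of crate between -0.079 and 0.079 m and z of short_bottle in the frame of crate between -0.005 and 0.016 m and linear speed of each of highlighter, marker, tall_bottle, short_bottle below 0.02 m/s and value of joint lid below 0.005 m); the robot touches nothing.
It fails at once if a spray bottle toppled (tilted over 0.7 rad) (angle between any of tall_bottle, short_bottle's own z axis and vertical above 0.7 rad).
It fails at once if a carton or the tape dispenser was shifted by more than 30 mm (distance of any of carton_low, carton_high, tape_dispenser from where it was at the start of the episode above 0.03 m).
It also fails if it takes over 72 s, if anything falls off the work surface, if the arm or the gripper's body presses on something with over 40 N, if the wrist force passes 120 N, or if a joint passes its speed limit or range.

## Working session

There is one attempt and no reset: what is moved stays moved. The work goes in short steps, Python scripts to look and compute and a shell command to move; the robot and the scene stay as the last step left them, time stands still between calls to the robot, and variables do not carry over. Pictures are saved under pics/ and viewed, and the job is handed in when it is done.

```bash
ls; mkdir -p pics; python3 - <<'E'
from rig import bot
import cv2,numpy as np
s=bot.read_state();print(s)
for n in ["side","top"]:
    c=bot.capture(n);cv2.imwrite(f"pics/{n}0.png",c["color"][:,:,::-1]);print(n,c["intrinsics"].tolist(),c["pose"].round(4).tolist())
    np.savez(f"pics/{n}0.npz",K=c["intrinsics"],T=c["pose"])
E
```

```text
pics
{'time_s': 0.0, 'joint_positions': array([-8.09282244e+01,  3.02781299e+01,  8.21549683e+01, -1.51266621e-03,
        6.76882578e+01, -1.02276426e+01]), 'qvel': array([ 0.11652565, -0.07700098,  0.01673235, -0.00636061, -0.02476462,
        0.05386941]), 'tau': array([-6.03947119e-04, -4.40041387e+01, -1.76592869e+01,  6.32940070e-02,
        5.82835218e-02, -1.64794260e-04]), 'position': array([ 0.20647194, -0.58917698,  0.23258844]), 'tcp_rot': array([[-3.58076869e-04,  3.30513920e-01, -9.43801049e-01],
       [ 2.08771524e-03, -9.43798806e-01, -3.30513926e-01],
       [-9.99997757e-01, -2.08873722e-03, -3.52066425e-04]]), 'force': array([ 0.06814689, -0.14042018, -0.4957704 ]), 'moment': array([-0.02632363,  0.06046458, -0.00066237]), 'opening': 1.0004048386972397}
side [[511.5776284141286, 0.0, 316.7949401127885], [0.0, 511.5776284141286, 202.61132914214613], [0.0, 0.0, 1.0]] [[-0.79, -0.471, 0.3925, 0.1338], [-0.6131, 0.6026, -0.5109, 0.6259], [0.0041, -0.6442, -0.7648, 1.011], [0.0, 0.0, 0.0, 1.0]]
top [[434.5955896671637, 0.0, 314.58219777631155], [0.0, 434.5955896671637, 200.7734666888647], [0.0, 0.0, 1.0]] [[0.0079, -0.9945, 0.1048, 0.4653], [-0.9999, -0.0086, -0.0062, -0.0017], [0.0071, -0.1047, -0.9945, 1.3517], [0.0, 0.0, 0.0, 1.0]]
```

View pics/side0.png

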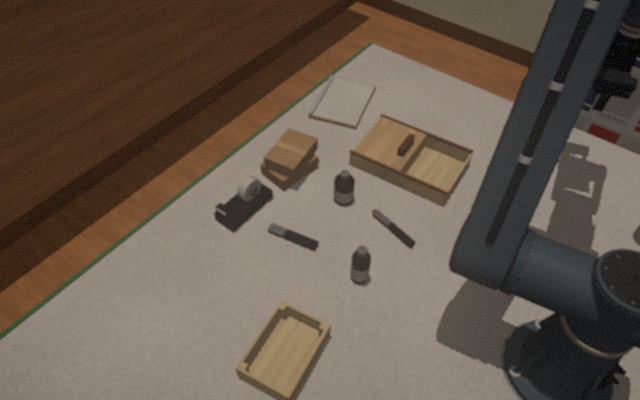

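View pics/top0.png

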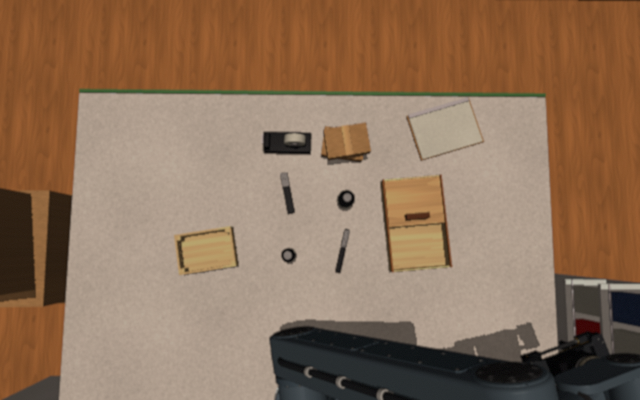

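Side and top views: crate on the left (top ~(206,251)) and pen box on the right (~(417,222), lid back). Pens are at (288,193) and (342,250), bottles at (346,199) and (288,255). I'll enlarge.

```bash
python3 - <<'E'
import cv2
i=cv2.imread("pics/top0.png")
cv2.imwrite("pics/topA.png",cv2.resize(i[160:285,260:460],None,fx=4,fy=4,interpolation=cv2.INTER_CUBIC))
cv2.imwrite("pics/topB.png",cv2.resize(i[215:285,165:305],None,fx=5,fy=5,interpolation=cv2.INTER_CUBIC))
j=cv2.imread("pics/side0.png")
cv2.imwrite("pics/sideA.png",cv2.resize(j[110:290,220:420],None,fx=3.3,fy=3.3,interpolation=cv2.INTER_CUBIC))
E
```

```text
(no output)
```

View pics/topA.png

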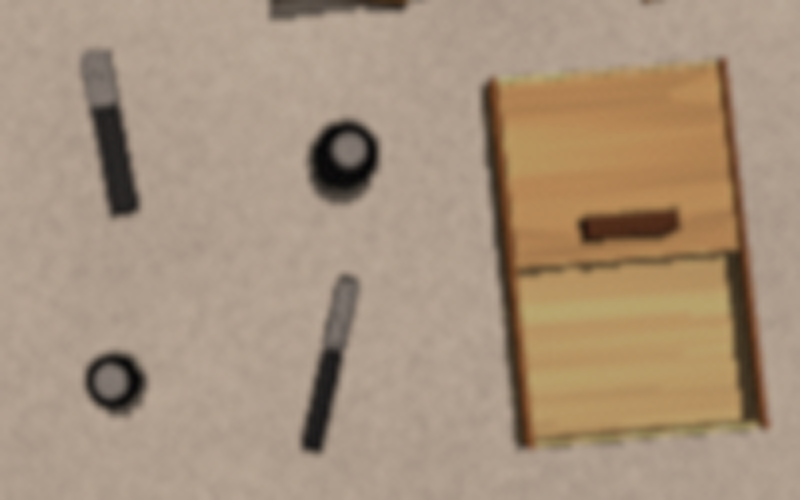

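View pics/topB.png

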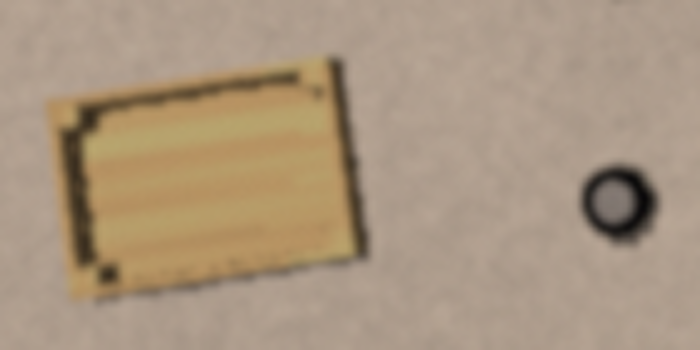

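View pics/sideA.png

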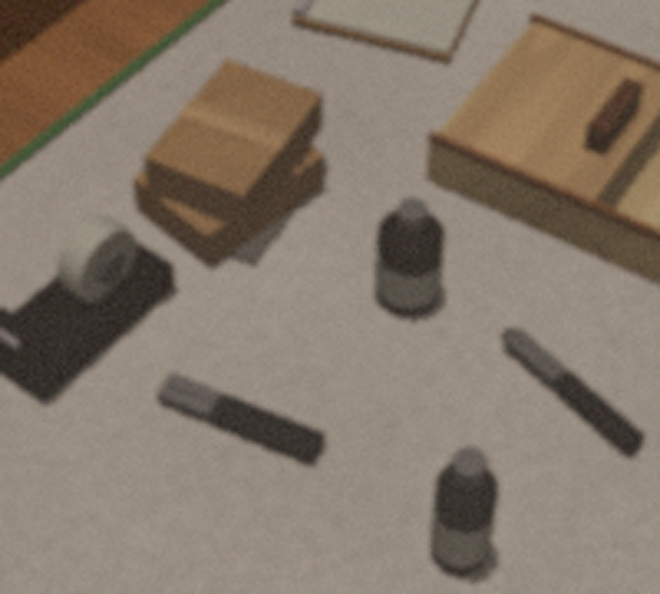

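```bash
cat > h.py <<'E'
import numpy as np,cv2
from scipy.optimize import least_squares
def cam(n):
    d=np.load(f"pics/{n}.npz");return d["K"],d["T"]
def ray(n,u,v,z):
    K,T=cam(n);d=T[:3,:3]@np.linalg.inv(K)@[u,v,1];o=T[:3,3];return o+d*(z-o[2])/d[2]
def proj(n,p):
    K,T=cam(n);q=K@(T[:3,:3].T@(np.asarray(p)-T[:3,3]));return q[:2]/q[2]
def A(x,y):return ((x+.5)/4-.5+260,(y+.5)/4-.5+160)
def B(x,y):return ((x+.5)/5-.5+165,(y+.5)/5-.5+215)
def S(x,y):return ((x+.5)/3.3-.5+220,(y+.5)/3.3-.5+110)
def fit(pts,loc):
    # world pts -> pose x,y,yaw
    pts=np.array(pts)[:,:2];loc=np.array(loc)
    f=lambda p:((loc@np.array([[np.cos(p[2]),np.sin(p[2])],[-np.sin(p[2]),np.cos(p[2])]])+p[:2])-pts).ravel()
    r=least_squares(f,[pts[:,0].mean(),pts[:,1].mean(),0]);return r.x[:2],np.degrees(r.x[2]),(r.fun*1000).round(1)
E
python3 - <<'E'
from h import *
for nm,a,b,z in [("hl",(97,50),(124,213),.014),("mk",(348,277),(313,449),.016)]:
    p,q=ray("top0",*A(*a),z),ray("top0",*A(*b),z);d=p-q
    print(nm,((p+q)/2).round(4),np.linalg.norm(d).round(4),np.degrees(np.arctan2(d[1],d[0])).round(1))
print("short",ray("top0",*A(349,150),.098),"tall",ray("top0",*A(111,380),.112),ray("top0",*B(613,201),.112))
print("sideshort",ray("side0",*S(413,208),.098),"tall",ray("side0",*S(470,459),.112))
t=[ray("top0",*A(*c),.055) for c in [(488,80),(725,60),(768,428),(524,446)]]
print(fit(t,[(.21,.09),(.21,-.09),(-.07,-.09),(-.07,.09)]))
t=[ray("top0",*B(*c),.05) for c in [(47,100),(332,57),(355,258),(73,300)]]
print(fit(t,[(.06,.085),(.06,-.085),(-.06,-.085),(-.06,.085)]))
print("grip",ray("top0",*A(630,223),.077))
for n,z in [("tape",.0)]: pass
E
```

```text
hl [0.6316 0.075  0.014 ] 0.1291 10.2
mk [ 0.4547 -0.0958  0.016 ] 0.1334 -11.5
short [ 0.60887041 -0.10322838  0.098     ] tall [0.44201784 0.06637431 0.112     ] [0.44152246 0.06686226 0.112     ]
sideshort [ 0.60699437 -0.10214     0.098     ] tall [0.43986664 0.06766691 0.112     ]
(array([ 0.46954654, -0.32024234]), np.float64(5.142645967199946), array([ 2.8, -0.1,  2. ,  0.2, -1.6,  0.8, -3.2, -0.9]))
(array([0.45186051, 0.31464438]), np.float64(8.956195086054118), array([ 0.4, -0.5, -0.1,  0.6,  0.2, -1.2, -0.5,  1.1]))
grip [ 0.55899821 -0.31184883  0.077     ]
```

```bash
cat >> h.py <<'E'
def plan(p,th=None):
    from rig import bot
    s=bot.read_state();R=s["tcp_rot"];c=s["position"]
    cur=np.degrees(np.arctan2(R[1,1],R[0,1]))
    yaw=0 if th is None else cur-th
    R2=R@cv2.Rodrigues(np.array([np.radians(yaw),0,0]))[0]
    dp=R2.T@(np.array(p)-c)*1000
    q=s["joint_positions"]
    print("t %.2f pos"%s["time_s"],c.round(4),"th %.1f q6 %.0f"%(cur,q[5]),"yaw %.1f rows>=%.1f"%(yaw,abs(yaw)/7.1),"dp after yaw",dp.round(1),"open %.2f"%s["opening"],"F",s["force"].round(1))
E
python3 - <<'E'
from h import *
plan((0.4547,-0.0958,0.09),-101.5)
for p in [(264,152),(311,154),(328,158),(364,158)]: print(ray("top0",*p,0).round(3))
for p in [(264,132),(311,134),]: print(ray("top0",*p,0.0).round(3))
E
```

```text
t 0.10 pos [ 0.2065 -0.5892  0.2327] th -70.7 q6 -10 yaw 30.8 rows>=4.3 dp after yaw [ 143.5 -532.8 -145. ] open 1.00 F [ 0.3 -0.2  1.1]
[0.761 0.151 0.   ]
[0.756 0.002 0.   ]
[ 0.744 -0.051  0.   ]
[ 0.745 -0.165  0.   ]
[0.826 0.152 0.   ]
[0.821 0.003 0.   ]
```

```bash
python3 -m inch '{"dp":[[0,0,0],[0,0,0],[0,0,0],[0,0,0],[0,0,0],[0,-38,-10.4],[0,-38,-10.4],[0,-38,-10.4],[0,-38,-10.4],[0,-38,-10.4],[0,-38,-10.4],[0,-38,-10.4],[0,-38,-10.4],[0,-38,-10.4],[0,-38,-10.4],[0,-38,-10.4],[0,-38,-10.4],[0,-38,-10.4],[0,-38.8,0]],"yaw":[6.16,6.16,6.16,6.16,6.16,0,0,0,0,0,0,0,0,0,0,0,0,0,0]}' 87
python3 - <<'E'
from h import *
from rig import bot
plan((0.4547,-0.0958,0.015),-101.5)
c=bot.capture("wrist");cv2.imwrite("pics/w1.png",c["color"][:,:,::-1])
c=bot.capture("side");cv2.imwrite("pics/s1.png",c["color"][:,:,::-1])
E
```

```text
time_s: 1.68
position: [0.4474, -0.0936, 0.2337]
tcp_rot: [[0.002, -0.2, -0.98], [-0.001, -0.98, 0.2], [-1.0, 0.0, -0.003]]
force: [0.7, -0.5, 0.1]
opening: 0.998
t 1.68 pos [ 0.4474 -0.0936  0.2337] th -101.5 q6 76 yaw -0.0 rows>=0.0 dp after yaw [218.7   0.7  -7. ] open 1.00 F [ 0.7 -0.5  0.1]
```

View pics/w1.png

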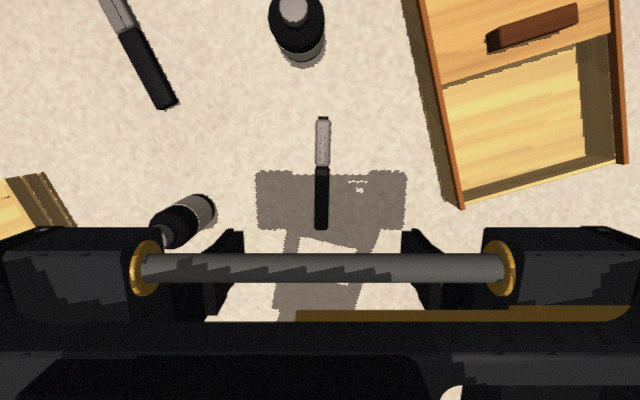

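View pics/s1.png

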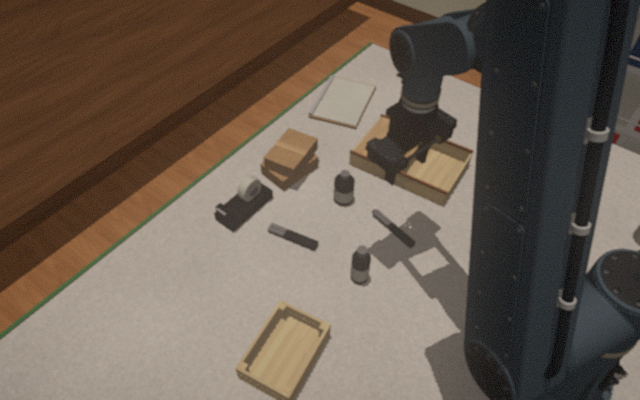

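Wrist view: the marker is aligned with the image's vertical, column 322, centred between fingers (232/412). The gripper body is long along the jaw axis. Descending.

```bash
python3 -m inch '{"dp":[[40,0.7,-1],[40,0,-1],[40,0,-1],[40,0,-1],[30,0,-1],[15,0,-1],[8,0,-1],[5.7,0,0],[0,0,0],[0,0,0]],"yaw":[0,0,0,0,0,0,0,0,0,0]}' 87
python3 - <<'E'
from h import *
plan((0.4547,-0.0958,0.015),-101.5)
E
```

```text
time_s: 2.62
position: [0.4524, -0.0973, 0.0154]
tcp_rot: [[0.001, -0.2, -0.98], [-0.001, -0.98, 0.2], [-1.0, 0.0, -0.001]]
force: [-0.1, -1.1, -0.3]
opening: 1.0
t 2.62 pos [ 0.4524 -0.0973  0.0154] th -101.5 q6 76 yaw -0.0 rows>=0.0 dp after yaw [ 0.4 -1.9 -1.9] open 1.00 F [-0.1 -1.1 -0.3]
```

```bash
python3 -m inch '{"dp":[[0,0,0],[0,0,0],[0,0,0],[0,0,0],[0,0,0],[0,0,0],[0,0,0],[0,0,0]],"yaw":[0,0,0,0,0,0,0,0]}' 8
python3 -m inch '{"dp":[[-15,0,0],[-30,0,0],[-30,0,0],[-30,0,0],[-30,0,0],[0,0,0],[0,0,0],[0,0,0],[0,0,0],[0,0,0],[0,0,0],[0,0,0],[0,0,0],[0,0,0],[0,0,0],[0,0,0]],"yaw":[0,-7.1,-7.1,-7.1,-7.1,-7.1,-7.1,-7.1,-7.1,-7.1,-7.1,-7.1,-7.1,-7.1,-7.1,-7.1]}'
python3 - <<'E'
from h import *
a=np.radians(5.1);R=np.array([[np.cos(a),-np.sin(a)],[np.sin(a),np.cos(a)]])
t=R@[0.012,0]+[.4695,-.320];print(t)
plan((*t,0.15),5.1)
E
```

```text
time_s: 3.28
position: [0.452, -0.0968, 0.0149]
tcp_rot: [[-0.0, -0.199, -0.98], [0.0, -0.98, 0.199], [-1.0, -0.0, 0.0]]
force: [0.4, 0.9, -0.0]
opening: 0.479
time_s: 4.62
position: [0.4517, -0.0967, 0.1497]
tcp_rot: [[-0.001, 0.996, 0.093], [0.0, 0.093, -0.996], [-1.0, -0.001, -0.0]]
force: [0.2, 0.2, -0.7]
opening: 0.091
[ 0.48145249 -0.31893327]
t 4.62 pos [ 0.4517 -0.0967  0.1497] th 5.3 q6 -31 yaw 0.2 rows>=0.0 dp after yaw [ -0.4   9.9 224. ] open 0.09 F [ 0.2  0.2 -0.7]
```

Fingers close slower than I allowed (about 68 mm/s) and missed the marker; checking where it is.

```bash
python3 - <<'E'
from h import *
from rig import bot
c=bot.capture("top");cv2.imwrite("pics/t2.png",c["color"][:,:,::-1])
c=bot.capture("wrist");cv2.imwrite("pics/w2.png",c["color"][:,:,::-1]);np.savez("pics/w2.npz",K=c["intrinsics"],T=c["pose"]);print(c["intrinsics"],c["pose"])
E
```

```text
[[311.92920366   0.         322.03974086]
 [  0.         311.92920366 201.60844922]
 [  0.           0.           1.        ]] [[ 0.9952804   0.09425898  0.02306901  0.44580079]
 [ 0.09703493 -0.96405319 -0.24735736 -0.0290727 ]
 [-0.0010759   0.24842843 -0.96864966  0.30110933]
 [ 0.          0.          0.          1.        ]]
```

View pics/t2.png

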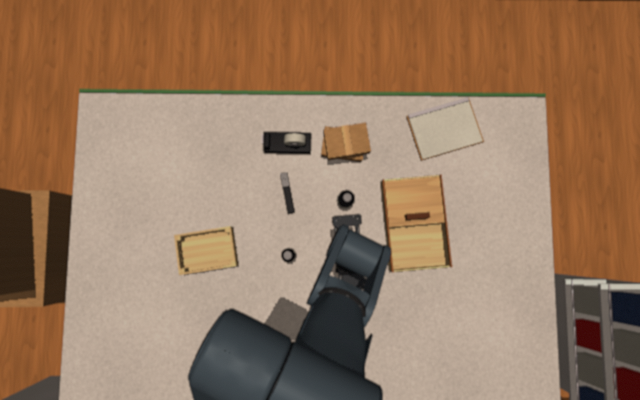

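View pics/w2.png

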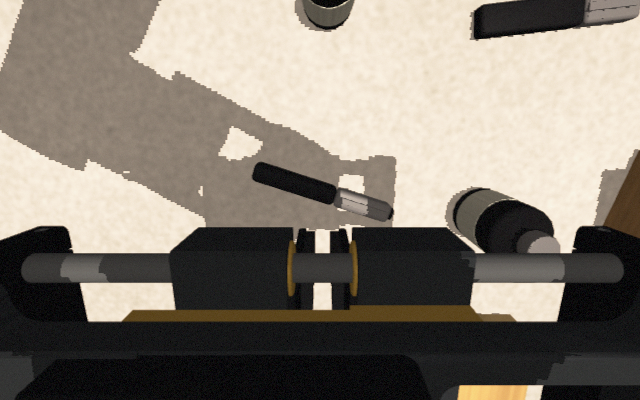

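Wrist view shows the marker lying at (257,171)–(391,212), still on the counter.

```bash
python3 - <<'E'
from h import *
a=ray("w2",257,171,.01);b=ray("w2",391,213,.01);d=b-a
print((a+b)/2,np.linalg.norm(d),np.degrees(np.arctan2(d[1],d[0])))
m=(a+b)/2
plan((m[0],m[1],.1),np.degrees(np.arctan2(d[1],d[0]))+90);plan((m[0],m[1],.1),np.degrees(np.arctan2(d[1],d[0]))-90)
E
```

```text
[ 0.45478999 -0.09403218  0.01      ] 0.13461919034623293 -12.20952188552778
t 4.72 pos [ 0.4517 -0.0967  0.1497] th 5.0 q6 -31 yaw -72.8 rows>=10.3 dp after yaw [49.7  3.2  2.5] open 0.09 F [ 0.5 -0.5 -0.1]
t 4.72 pos [ 0.4517 -0.0967  0.1497] th 5.0 q6 -31 yaw 107.2 rows>=15.1 dp after yaw [49.7 -3.2 -2.5] open 0.09 F [ 0.5 -0.5 -0.1]
```

```bash
python3 -m inch '{"dp":[[0,0,0],[0,0,0],[0,0,0],[0,0,0],[0,0,0],[0,0,0],[0,0,0],[0,0,0],[0,0,0],[0,0,0],[0,0,0],[30,3.2,2.5],[35,0,0],[35,0,0],[20,0,0],[10,0,0],[5,0,0],[0,0,0]],"yaw":[-6.62,-6.62,-6.62,-6.62,-6.62,-6.62,-6.62,-6.62,-6.62,-6.62,-6.62,0,0,0,0,0,0,0]}' 45
python3 -m inch '{"dp":[[0,0,0],[0,0,0],[0,0,0],[0,0,0],[0,0,0],[0,0,0],[0,0,0],[0,0,0]],"yaw":[0,0,0,0,0,0,0,0]}' 5
```

```text
time_s: 6.22
position: [0.455, -0.0941, 0.0143]
tcp_rot: [[-0.001, 0.212, 0.977], [0.001, 0.977, -0.212], [-1.0, 0.0, -0.001]]
force: [0.1, 0.6, 0.1]
opening: 0.519
time_s: 6.88
position: [0.4555, -0.0944, 0.0155]
tcp_rot: [[0.001, 0.211, 0.977], [-0.001, 0.977, -0.211], [-1.0, -0.0, 0.001]]
force: [0.3, 0.4, 6.4]
opening: 0.206
```

```bash
python3 -m inch '{"dp":[[-10,0,0],[-10,0,0],[-10,0,0],[-10,0,0],[-10,0,0],[-10,0,0],[-10,0,0],[-10,0,0],[-10,0,0],[-10,0,0],[0,0,0],[0,0.7,28.3],[0,0.7,28.3],[0,0.7,28.3],[0,0.7,28.3],[0,0.7,28.3],[0,0.8,28.3],[0,0.8,28.3],[0,0.8,28.2],[0,0,0]],"yaw":[0,7.1,7.1,7.1,7.1,7.1,7.1,7.1,7.1,7.1,7.1,1.7,0,0,0,0,0,0,0,0]}'
python3 - <<'E'
from h import *
from rig import bot
plan((.4815,-.319,0.024),5.1)
c=bot.capture("wrist");cv2.imwrite("pics/w3.png",c["color"][:,:,::-1]);np.savez("pics/w3.npz",K=c["intrinsics"],T=c["pose"])
E
```

```text
time_s: 8.55
position: [0.4837, -0.3255, 0.1159]
tcp_rot: [[0.005, 0.996, 0.086], [-0.006, 0.086, -0.996], [-1.0, 0.004, 0.007]]
force: [0.3, -1.0, -0.3]
opening: 0.203
t 8.55 pos [ 0.4837 -0.3255  0.1159] th 4.9 q6 -50 yaw -0.2 rows>=0.0 dp after yaw [91.9 -2.  -7.3] open 0.20 F [ 0.3 -1.  -0.3]
```

View pics/w3.png

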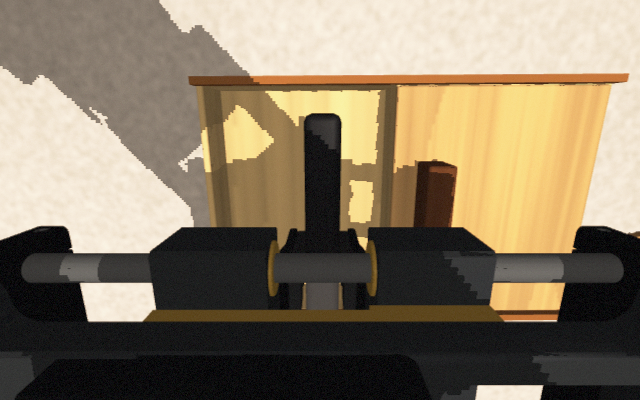

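```bash
python3 - <<'E'
from h import *
p=ray("w3",190,78,.055);q=ray("w3",628,76,.055);d=q-p
print(p,q,np.linalg.norm(d),np.degrees(np.arctan2(d[1],d[0])))
a=np.radians(5.1);ex=np.array([np.cos(a),np.sin(a)]);ey=np.array([-ex[1],ex[0]])
print("origin est",p[:2]+.07*ex-.09*ey,q[:2]-.21*ex-.09*ey)
print("lid edge",ray("w3",397,85,.051),"box x",(ray("w3",397,85,.051)[:2]-[.4695,-.32])@ex)
E
python3 -m inch '{"dp":[[20,-1,-3],[20,-1,-4],[20,0,0],[15,0,0],[10,0,0],[6,0,0],[0,0,0]],"yaw":[0,0,0,0,0,0,0]}'
python3 - <<'E'
from h import *
plan((.4815,-.319,0.024),5.1)
E
```

```text
[ 0.39290957 -0.23872604  0.055     ] [ 0.67054819 -0.21356928  0.055     ] 0.2787760127724573 5.177417915254444
origin est [ 0.47063294 -0.32214714] [ 0.46938006 -0.32188078]
lid edge [ 0.52547029 -0.23109477  0.051     ] box x 0.06365187380145945
time_s: 9.18
position: [0.4788, -0.3109, 0.023]
tcp_rot: [[-0.002, 0.996, 0.09], [0.002, 0.09, -0.996], [-1.0, -0.002, -0.002]]
force: [0.0, 0.1, -1.1]
opening: 0.203
t 9.18 pos [ 0.4788 -0.3109  0.023 ] th 5.1 q6 -49 yaw 0.0 rows>=0.0 dp after yaw [-1.   2.   8.3] open 0.20 F [ 0.   0.1 -1.1]
```

```bash
python3 -m inch '{"dp":[[0,1,4],[0,1,4],[0,0,0]],"yaw":[0,0,0]}'
python3 -m inch '{"dp":[[0,0,0],[0,0,0],[0,0,0]],"yaw":[0,0,0]}' 26
python3 -m inch '{"dp":[[-10,0,0],[-20,0,0],[-30,0,0],[-30,0,0],[0,0,0]],"yaw":[0,0,0,0,0]}' 55
python3 - <<'E'
from h import *
from rig import bot
c=bot.capture("wrist");cv2.imwrite("pics/w4.png",c["color"][:,:,::-1]);np.savez("pics/w4.npz",K=c["intrinsics"],T=c["pose"])
plan((0.6316,0.075,.12),100.2)
plan((0.6316,0.075,.12),-79.8)
E
```

```text
time_s: 9.43
position: [0.4835, -0.3218, 0.025]
tcp_rot: [[0.003, 0.996, 0.089], [-0.003, 0.089, -0.996], [-1.0, 0.003, 0.003]]
force: [-0.1, -0.5, -0.3]
opening: 0.199
time_s: 9.68
position: [0.4821, -0.3201, 0.0242]
tcp_rot: [[0.0, 0.996, 0.089], [-0.0, 0.089, -0.996], [-1.0, 0.0, 0.0]]
force: [-0.1, -0.3, -1.3]
opening: 0.284
time_s: 10.1
position: [0.4849, -0.3224, 0.1199]
tcp_rot: [[0.008, 0.996, 0.089], [-0.008, 0.089, -0.996], [-1.0, 0.007, 0.008]]
force: [0.4, -0.9, 0.8]
opening: 0.579
t 10.15 pos [ 0.484  -0.3216  0.1178] th 5.1 q6 -50 yaw -95.1 rows>=13.4 dp after yaw [ -3.6 364.2 215.5] open 0.60 F [ 0.7  0.8 -0.6]
t 10.15 pos [ 0.484  -0.3216  0.1178] th 5.1 q6 -50 yaw 84.9 rows>=12.0 dp after yaw [  -3.6 -364.2 -215.5] open 0.60 F [ 0.7  0.8 -0.6]
```

View pics/w4.png

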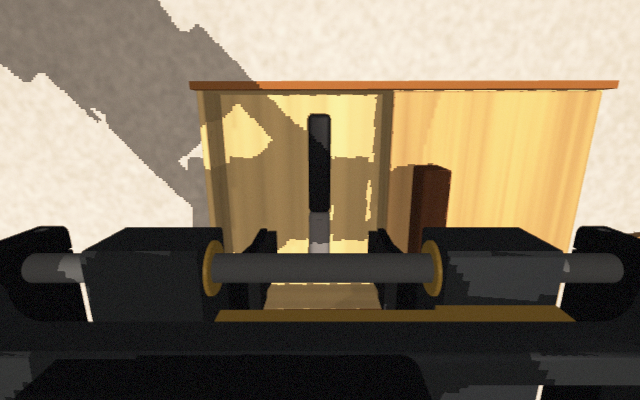

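Marker is in the pen box (column ~320, rows 115–250). Now the highlighter.

```bash
python3 -m inch '{"dp":[[-10,0,0],[-10,0,0],[-10,0,0],[-10,0,0],[-10,0,0],[-10,0,0],[-10,0,0],[-10,0,0],[0,0,0],[0,0,0],[0,0,0],[0,0,0]],"yaw":[7.08,7.08,7.08,7.08,7.08,7.08,7.08,7.08,7.08,7.08,7.08,7.02]}' 55
python3 -m inch '{"dp":[[0,-33.1,-19.6],[0,-33.1,-19.6],[0,-33.1,-19.6],[0,-33.1,-19.6],[0,-33.1,-19.6],[0,-33.1,-19.6],[0,-33.1,-19.6],[0,-33.1,-19.6],[0,-33.1,-19.6],[0,-33.1,-19.6],[0,-33.1,-19.6],[0,0,0],[0,0,0]],"yaw":[0,0,0,0,0,0,0,0,0,0,0,0,0]}'
python3 - <<'E'
from h import *
from rig import bot
c=bot.capture("wrist");cv2.imwrite("pics/w5.png",c["color"][:,:,::-1]);np.savez("pics/w5.npz",K=c["intrinsics"],T=c["pose"])
plan((0.6316,0.075,.0145),-79.8)
E
```

```text
time_s: 11.15
position: [0.4814, -0.3193, 0.1931]
tcp_rot: [[-0.002, 0.171, -0.985], [0.002, -0.985, -0.171], [-1.0, -0.002, 0.001]]
force: [-0.2, 0.4, -0.3]
opening: 0.631
time_s: 12.23
position: [0.6291, 0.0789, 0.1927]
tcp_rot: [[-0.002, 0.182, -0.983], [-0.0, -0.983, -0.182], [-1.0, -0.0, 0.002]]
force: [-0.8, -0.5, -0.6]
opening: 0.631
t 12.28 pos [0.6287 0.0773 0.1928] th -79.7 q6 77 yaw 0.1 rows>=0.0 dp after yaw [178.3   2.8  -2.9] open 0.63 F [-0.2 -0.3 -0.4]
```

View pics/w5.png

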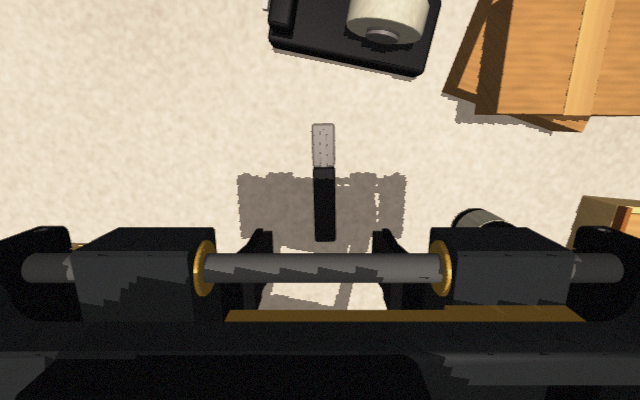

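```bash
python3 -m inch '{"dp":[[35,1.4,-1.4],[35,1.4,-1.5],[35,0,0],[30,0,0],[20,0,0],[13,0,0],[6,0,0],[4,0,0],[0,0,0]],"yaw":[0,0,0,0,0,0,0,0,0]}'
python3 -m inch '{"dp":[[0,0,0],[0,0,0],[0,0,0],[0,0,0],[0,0,0],[0,0,0],[0,0,0],[0,0,0],[0,0,0]],"yaw":[0,0,0,0,0,0,0,0,0]}' 8
python3 - <<'E'
from h import *
a=np.radians(5.1);ex=np.array([np.cos(a),np.sin(a)])
t=np.array([.4698,-.3215])-.033*ex
print(t);plan((*t,.19),5.1)
E
```

```text
time_s: 13.03
position: [0.6333, 0.0736, 0.016]
tcp_rot: [[0.0, 0.176, -0.984], [-0.0, -0.984, -0.176], [-1.0, 0.0, -0.0]]
force: [-0.7, -0.2, -0.0]
opening: 0.633
time_s: 13.78
position: [0.6333, 0.0745, 0.0163]
tcp_rot: [[0.001, 0.177, -0.984], [0.0, -0.984, -0.177], [-1.0, -0.0, -0.001]]
force: [-1.1, 0.5, 4.2]
opening: 0.276
[ 0.43693064 -0.32443351]
t 13.78 pos [0.6333 0.0745 0.0163] th -79.8 q6 76 yaw -84.9 rows>=12.0 dp after yaw [-173.8 -230.9  379.9] open 0.28 F [-1.1  0.5  4.2]
```

```bash
python3 -m inch '{"dp":[[-15,0,0],[-30,0,0],[-30,0,0],[-30,0,0],[-30,0,0],[-30,0,0],[-9,0,0],[0,0,0],[0,0,0],[0,0,0],[0,0,0],[0,0,0],[0,0,0],[0,0,0],[0,0,0],[0,0,0]],"yaw":[0,0,0,-7.08,-7.08,-7.08,-7.08,-7.08,-7.08,-7.08,-7.08,-7.08,-7.08,-7.08,-7.02,0]}'
python3 -m inch '{"dp":[[0,-16.5,27.1],[0,-16.5,27.1],[0,-16.5,27.1],[0,-16.5,27.1],[0,-16.5,27.1],[0,-16.5,27.1],[0,-16.5,27.1],[0,-16.5,27.1],[0,-16.5,27.1],[0,-16.5,27.1],[0,-16.5,27.1],[0,-16.5,27.1],[0,-16.5,27.1],[0,-16.4,27.6],[0,0,0],[0,0,0],[0,0,0]],"yaw":[0,0,0,0,0,0,0,0,0,0,0,0,0,0,0,0,0]}'
python3 - <<'E'
from h import *
from rig import bot
c=bot.capture("wrist");cv2.imwrite("pics/w6.png",c["color"][:,:,::-1])
plan((.4369,-.3244,.024),5.1)
E
```

```text
time_s: 15.12
position: [0.6327, 0.0743, 0.1893]
tcp_rot: [[-0.001, 0.996, 0.091], [-0.0, 0.091, -0.996], [-1.0, -0.001, -0.0]]
force: [-0.3, -0.4, 0.4]
opening: 0.276
time_s: 16.53
position: [0.4367, -0.3241, 0.1896]
tcp_rot: [[-0.0, 0.996, 0.087], [0.001, 0.087, -0.996], [-1.0, -0.0, -0.001]]
force: [-0.9, -0.2, -0.7]
opening: 0.276
t 16.58 pos [ 0.437  -0.3235  0.1896] th 5.1 q6 -53 yaw -0.0 rows>=0.0 dp after yaw [ 1.656e+02 -1.000e-01  1.100e+00] open 0.27 F [-0.2 -0.6 -0.3]
```

View pics/w6.png

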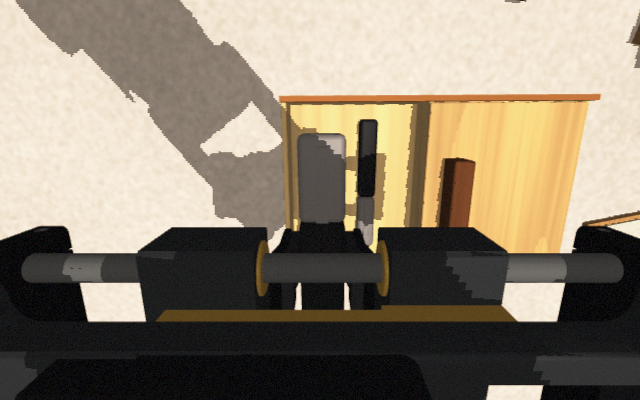

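```bash
python3 -m inch '{"dp":[[30,0,0],[30,0,0],[30,0,1],[30,0,0],[20,0,0],[12,0,0],[8,0,0],[5.6,0,0],[0,0,0],[0,0,0]],"yaw":[0,0,0,0,0,0,0,0,0,0]}'
python3 -m inch '{"dp":[[0,0,0],[0,0,0],[0,0,0]],"yaw":[0,0,0]}' 31
python3 -m inch '{"dp":[[-10,0,0],[-20,0,0],[-30,0,0],[-30,0,0],[-10,0,0],[0,0,0]],"yaw":[0,0,0,0,0,0]}' 31
python3 - <<'E'
from h import *
from rig import bot
c=bot.capture("wrist");cv2.imwrite("pics/w7.png",c["color"][:,:,::-1]);np.savez("pics/w7.npz",K=c["intrinsics"],T=c["pose"])
a=np.radians(5.1);ex=np.array([np.cos(a),np.sin(a)])
t=np.array([.4698,-.3215])+.089*ex
plan((*t,.12),5.1)
E
```

```text
time_s: 17.42
position: [0.4376, -0.3254, 0.0247]
tcp_rot: [[0.001, 0.996, 0.09], [-0.001, 0.09, -0.996], [-1.0, 0.0, 0.001]]
force: [-0.4, 1.3, -0.8]
opening: 0.272
time_s: 17.67
position: [0.4375, -0.3261, 0.0251]
tcp_rot: [[0.001, 0.996, 0.089], [-0.001, 0.089, -0.996], [-1.0, 0.001, 0.001]]
force: [-0.7, -0.1, -0.2]
opening: 0.343
time_s: 18.17
position: [0.4385, -0.3273, 0.1278]
tcp_rot: [[0.005, 0.996, 0.089], [-0.006, 0.089, -0.996], [-1.0, 0.005, 0.006]]
force: [-0.3, -0.1, 0.5]
opening: 0.355
t 18.22 pos [ 0.4376 -0.3263  0.126 ] th 5.1 q6 -54 yaw 0.0 rows>=0.0 dp after yaw [  6.2 121.5  -1.9] open 0.35 F [0.4 0.5 0.2]
```

View pics/w7.png

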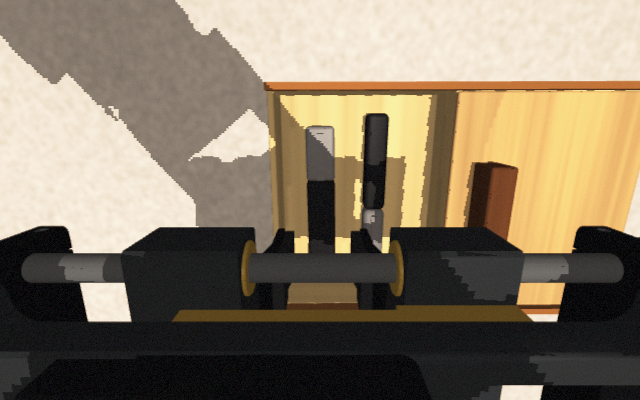

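Both pens inside. Now the lid bar.

```bash
python3 -m inch '{"dp":[[0,30,-1],[0,30,-1],[0,30,0],[0,31.5,0],[0,0,0],[15,0,0],[20,0,0],[15,0,0],[6,0,0],[0,0,0],[0,0,0]],"yaw":[0,0,0,0,0,0,0,0,0,0,0]}' 31
python3 - <<'E'
from h import *
from rig import bot
c=bot.capture("wrist");cv2.imwrite("pics/w8.png",c["color"][:,:,::-1])
a=np.radians(5.1);ex=np.array([np.cos(a),np.sin(a)])
t=np.array([.4698,-.3215])+.089*ex
plan((*t,.069),5.1)
E
```

```text
time_s: 19.13
position: [0.5571, -0.3125, 0.0673]
tcp_rot: [[-0.002, 0.996, 0.089], [0.001, 0.089, -0.996], [-1.0, -0.002, -0.002]]
force: [-0.4, -0.8, 0.8]
opening: 0.359
t 19.18 pos [ 0.5577 -0.313   0.0682] th 5.1 q6 -44 yaw -0.0 rows>=0.0 dp after yaw [-0.8  0.7  0.7] open 0.35 F [-0.8  0.1 -0. ]
```

View pics/w8.png

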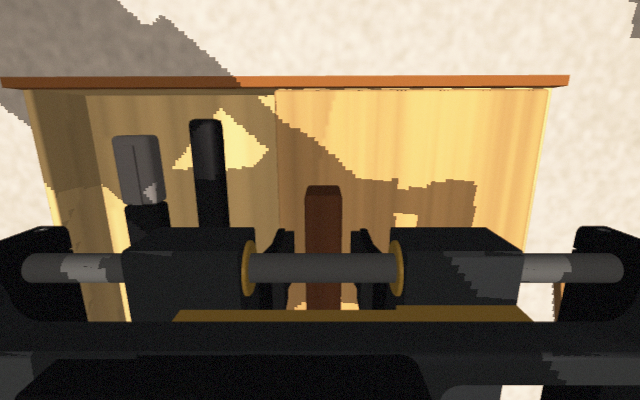

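Bar (columns 305–342) is between the fingers (290/352). Close gently around it and slide.

```bash
python3 -m inch '{"dp":[[0,0,0],[0,0,0],[0,0,0],[0,0,0],[0,-10,0],[0,-15,0],[0,-15,0],[0,-15,0],[0,-15,0],[0,-15,0],[0,-15,0],[0,-12,0],[0,-8,0],[0,-6,0],[0,-4,0],[0,0,0],[0,0,0]],"yaw":[0,0,0,0,0,0,0,0,0,0,0,0,0,0,0,0,0]}' 22
python3 - <<'E'
from h import *
from rig import bot
a=np.radians(5.1);ex=np.array([np.cos(a),np.sin(a)])
t=np.array([.4698,-.3215])-.045*ex
plan((*t,.069),5.1)
E
```

```text
time_s: 20.6
position: [0.4281, -0.3241, 0.0681]
tcp_rot: [[-0.001, 0.996, 0.089], [0.001, 0.089, -0.996], [-1.0, -0.001, -0.001]]
force: [0.4, -0.3, 0.0]
opening: 0.254
t 20.60 pos [ 0.4281 -0.3241  0.0681] th 5.1 q6 -54 yaw 0.0 rows>=0.0 dp after yaw [-0.9 -3.2  1.2] open 0.25 F [ 0.4 -0.3  0. ]
```

```bash
python3 -m inch '{"dp":[[0,-2,0],[0,-2,0],[0,-1,0],[0,0,0]],"yaw":[0,0,0,0]}'
python3 -m inch '{"dp":[[0,-1.5,0],[0,-1,0],[0,0,0]],"yaw":[0,0,0]}'
python3 - <<'E'
from h import *
from rig import bot
c=bot.capture("top");cv2.imwrite("pics/t9.png",c["color"][:,:,::-1])
plan((0.4,0,0),5.1)
E
```

```text
time_s: 20.93
position: [0.4234, -0.3246, 0.0681]
tcp_rot: [[-0.0, 0.996, 0.089], [0.0, 0.089, -0.996], [-1.0, -0.0, -0.0]]
force: [0.7, -0.2, -0.1]
opening: 0.251
time_s: 21.18
position: [0.4221, -0.3248, 0.0681]
tcp_rot: [[0.002, 0.996, 0.088], [0.0, 0.088, -0.996], [-1.0, 0.002, 0.0]]
force: [4.7, 2.1, -3.1]
opening: 0.254
t 21.23 pos [ 0.4221 -0.3249  0.0681] th 5.1 q6 -55 yaw -0.0 rows>=0.0 dp after yaw [  68.1    6.7 -325.6] open 0.25 F [ 5.8  2.9 -2.5]
```

```bash
python3 -m inch '{"dp":[[0,-1.5,0],[0,0,0],[0,0,0]],"yaw":[0,0,0]}'
python3 -m inch '{"dp":[[0,2.5,0],[0,0,0],[0,0,0],[-15,0,0],[-30,0,0],[-30,0,0],[-30,0,0],[-30,0,0],[0,0,0]],"yaw":[0,0,0,0,0,0,0,0,0]}' 31
python3 - <<'E'
from h import *
from rig import bot
c=bot.capture("wrist");cv2.imwrite("pics/w9.png",c["color"][:,:,::-1]);np.savez("pics/w9.npz",K=c["intrinsics"],T=c["pose"])
plan((0.608,-.1028,.058),5.1)
E
```

```text
time_s: 21.48
position: [0.422, -0.3249, 0.0681]
tcp_rot: [[0.005, 0.996, 0.088], [-0.0, 0.088, -0.996], [-1.0, 0.005, 0.001]]
force: [9.9, 3.9, -4.4]
opening: 0.257
time_s: 22.23
position: [0.4238, -0.3278, 0.2089]
tcp_rot: [[0.007, 0.996, 0.089], [-0.009, 0.089, -0.996], [-1.0, 0.006, 0.01]]
force: [-0.2, -0.8, -0.4]
opening: 0.355
t 22.28 pos [ 0.4229 -0.3267  0.2065] th 5.1 q6 -55 yaw 0.0 rows>=0.0 dp after yaw [ 148.   203.7 -207.5] open 0.36 F [ 0.  -0.2 -0.4]
```

View pics/w9.png

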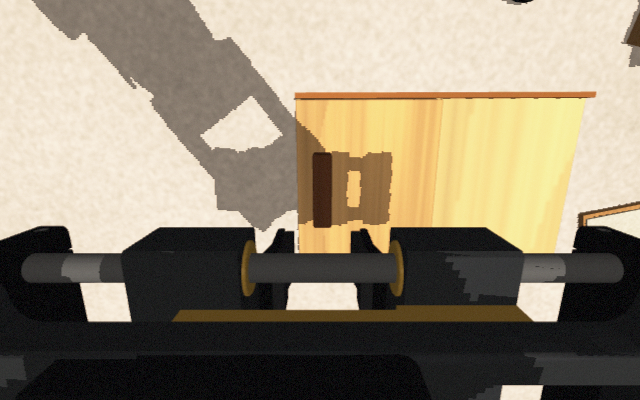

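```bash
python3 - <<'E'
from h import *
plan((0.608,-.1028,.058),9)
print(ray("w9",313,153,.077),ray("w9",331,153,.077),ray("w9",313,227,.077),ray("w9",331,227,.077))
E
python3 -m inch '{"dp":[[0,0,0]],"yaw":[-3.9]}' 80
```

```text
t 22.28 pos [ 0.4229 -0.3267  0.2065] th 5.1 q6 -55 yaw -3.9 rows>=0.5 dp after yaw [ 148.   217.3 -193.2] open 0.36 F [ 0.  -0.2 -0.4]
[ 0.41355765 -0.28933889  0.077     ] [ 0.42970233 -0.28790889  0.077     ] [ 0.41929469 -0.35958994  0.077     ] [ 0.43648655 -0.35809199  0.077     ]
time_s: 22.37
position: [0.4214, -0.325, 0.2037]
tcp_rot: [[0.0, 0.988, 0.157], [-0.001, 0.157, -0.988], [-1.0, 0.0, 0.001]]
force: [-0.4, 0.0, -0.9]
opening: 0.38
```

Bar centre measures box x = −45 mm: lid shut. To the short bottle.

```bash
python3 -m inch '{"dp":[[0,21.8,-19.4],[0,21.8,-19.4],[0,21.8,-19.4],[0,21.8,-19.4],[0,21.8,-19.4],[0,21.8,-19.4],[0,21.8,-19.4],[0,21.8,-19.4],[0,21.8,-19.4],[0,21.8,-19.4],[0,0,0],[0,0,0],[0,0,0]],"yaw":[0,0,0,0,0,0,0,0,0,0,0,0,0]}' 80
python3 - <<'E'
from h import *
from rig import bot
c=bot.capture("wrist");cv2.imwrite("pics/w10.png",c["color"][:,:,::-1]);np.savez("pics/w10.npz",K=c["intrinsics"],T=c["pose"])
plan((0.608,-.1028,.058),9)
E
```

```text
time_s: 23.45
position: [0.6055, -0.0993, 0.2018]
tcp_rot: [[-0.003, 0.988, 0.157], [0.0, 0.157, -0.988], [-1.0, -0.003, -0.001]]
force: [-0.3, -0.1, 0.6]
opening: 0.918
t 23.50 pos [ 0.6055 -0.0997  0.2021] th 9.0 q6 -29 yaw -0.0 rows>=0.0 dp after yaw [144.1   2.4   3.5] open 0.92 F [-0.9  0.   0.1]
```

View pics/w10.png

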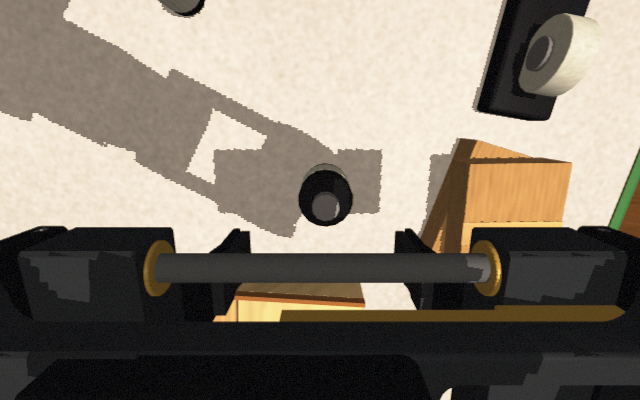

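```bash
python3 - <<'E'
from h import *
print(ray("w10",326,207,.098))
E
python3 -m inch '{"dp":[[30,1.2,1.7],[30,1.2,1.8],[30,0,0],[25,0,0],[15,0,0],[9,0,0],[5,0,0],[0,0,0],[0,0,0]],"yaw":[0,0,0,0,0,0,0,0,0]}' 80
python3 -m inch '{"dp":[[0,0,0],[0,0,0],[0,0,0],[0,0,0],[0,0,0],[0,0,0],[0,0,0],[0,0,0],[0,0,0]],"yaw":[0,0,0,0,0,0,0,0,0]}' 45
python3 - <<'E'
from h import *
a=np.radians(9);R=np.array([[np.cos(a),-np.sin(a)],[np.sin(a),np.cos(a)]])
t=R@[0,-.038]+[.4519,.3146];print(t)
plan((*t,.2),9)
E
```

```text
[ 0.6093774  -0.10096953  0.098     ]
time_s: 24.25
position: [0.6101, -0.1029, 0.06]
tcp_rot: [[0.001, 0.988, 0.156], [-0.0, 0.156, -0.988], [-1.0, 0.001, 0.001]]
force: [-0.3, 0.3, 0.8]
opening: 0.918
time_s: 25.0
position: [0.6097, -0.1023, 0.0596]
tcp_rot: [[-0.0, 0.988, 0.157], [-0.0, 0.157, -0.988], [-1.0, -0.0, 0.0]]
force: [-1.0, 0.0, 3.9]
opening: 0.586
[0.45784451 0.27706784]
t 25.00 pos [ 0.6097 -0.1023  0.0596] th 9.0 q6 -29 yaw 0.0 rows>=0.0 dp after yaw [-140.4  -90.7 -398.4] open 0.59 F [-1.   0.   3.9]
```

```bash
python3 -m inch '{"dp":[[-8,0,0],[-16,0,0],[-24,0,0],[-24,0,0],[-24,0,0],[-24,0,0],[-14,0,0],[-6,0,0],[0,0,0]],"yaw":[0,0,0,0,0,0,0,0,0]}'
python3 -m inch '{"dp":[[0,-2,-10],[0,-4,-18],[0,-6,-26],[0,-6,-26],[0,-6,-26],[0,-6,-26],[0,-6,-26],[0,-6,-26],[0,-6,-26],[0,-6,-26],[0,-6,-26],[0,-6,-26],[0,-6,-26],[0,-6,-26],[0,-6,-26],[0,-5.7,-20],[0,-3,-10],[0,-1,-2.4],[0,0,0],[0,0,0]],"yaw":[0,0,0,0,0,0,0,0,0,0,0,0,0,0,0,0,0,0,0,0]}'
python3 - <<'E'
from h import *
from rig import bot
c=bot.capture("wrist");cv2.imwrite("pics/w11.png",c["color"][:,:,::-1]);np.savez("pics/w11.npz",K=c["intrinsics"],T=c["pose"])
c=bot.capture("side");cv2.imwrite("pics/s11.png",c["color"][:,:,::-1])
plan((0.4578,.2771,.067),9)
E
```

```text
time_s: 25.75
position: [0.6106, -0.1025, 0.2009]
tcp_rot: [[0.003, 0.988, 0.157], [-0.001, 0.157, -0.988], [-1.0, 0.003, 0.002]]
force: [-0.5, 0.3, -0.9]
opening: 0.588
time_s: 27.42
position: [0.4545, 0.276, 0.1988]
tcp_rot: [[-0.001, 0.988, 0.157], [-0.001, 0.157, -0.988], [-1.0, -0.001, 0.001]]
force: [0.3, -0.3, -2.5]
opening: 0.592
t 27.52 pos [0.4552 0.2756 0.1991] th 8.9 q6 10 yaw -0.1 rows>=0.0 dp after yaw [132.1   2.8  -1.2] open 0.59 F [-0.1 -0.2 -1.3]
```

View pics/w11.png

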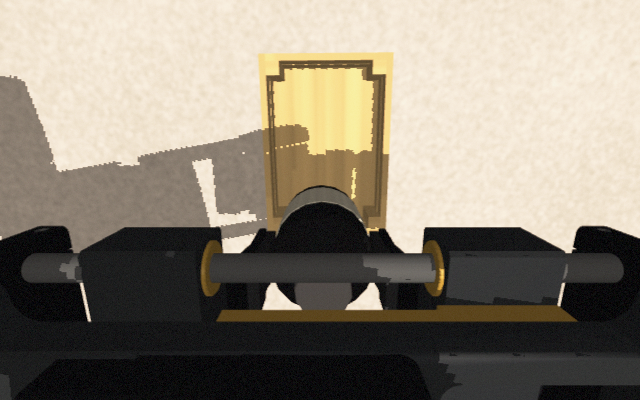

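View pics/s11.png

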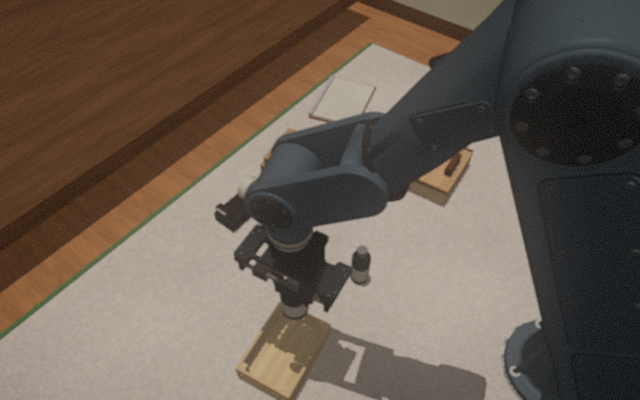

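```bash
python3 - <<'E'
from h import *
p=ray("w11",259,54,.05);q=ray("w11",394,53,.05);d=q-p
print(p,q,np.linalg.norm(d),np.degrees(np.arctan2(d[1],d[0])))
a=np.radians(9);ey=np.array([-np.sin(a),np.cos(a)])
print((p+q)[:2]/2-.085*ey)
E
```

```text
[0.38008429 0.39143513 0.05      ] [0.49801487 0.41092955 0.05      ] 0.1195309750211236 9.386352895886862
[0.45234651 0.31722883]
```

```bash
python3 -m inch '{"dp":[[10,1.4,-1],[20,1.4,-1],[24,0,0],[24,0,0],[20,0,0],[14,0,0],[10,0,0],[6,0,0],[3,0,0],[0,0,0],[0,0,0]],"yaw":[0,0,0,0,0,0,0,0,0,0,0]}'
python3 - <<'E'
from h import *
plan((0.458,.278,.066),9)
E
```

```text
time_s: 28.43
position: [0.4578, 0.279, 0.0687]
tcp_rot: [[0.001, 0.988, 0.156], [0.0, 0.156, -0.988], [-1.0, 0.001, -0.0]]
force: [-0.7, 0.2, -1.2]
opening: 0.585
t 28.43 pos [0.4578 0.279  0.0687] th 9.0 q6 10 yaw 0.0 rows>=0.0 dp after yaw [2.7 0.  1. ] open 0.58 F [-0.7  0.2 -1.2]
```

```bash
python3 -m inch '{"dp":[[1,0,0],[1,0,0],[0.8,0,0],[0,0,0]],"yaw":[0,0,0,0]}'
python3 -m inch '{"dp":[[0,0,0],[0,0,0],[0,0,0],[0,0,0],[0,0,0]],"yaw":[0,0,0,0,0]}' 66
python3 -m inch '{"dp":[[-6,0,0],[-12,0,0],[-20,0,0],[-30,0,0],[-30,0,0],[-20,0,0],[-10,0,0],[0,0,0]],"yaw":[0,0,0,0,0,0,0,0]}' 66
python3 - <<'E'
from h import *
from rig import bot
c=bot.capture("wrist");cv2.imwrite("pics/w12.png",c["color"][:,:,::-1]);np.savez("pics/w12.npz",K=c["intrinsics"],T=c["pose"])
plan((0.441,.067,.2),9)
E
```

```text
time_s: 28.77
position: [0.4573, 0.279, 0.0657]
tcp_rot: [[0.001, 0.988, 0.157], [0.0, 0.157, -0.988], [-1.0, 0.001, -0.0]]
force: [-0.4, 0.2, -1.7]
opening: 0.588
time_s: 29.18
position: [0.4574, 0.279, 0.0656]
tcp_rot: [[0.0, 0.988, 0.157], [0.0, 0.157, -0.988], [-1.0, 0.0, -0.0]]
force: [-0.3, 0.1, 0.0]
opening: 0.752
time_s: 29.85
position: [0.4586, 0.2795, 0.1961]
tcp_rot: [[0.005, 0.988, 0.157], [0.002, 0.157, -0.988], [-1.0, 0.006, -0.001]]
force: [0.2, 0.2, 0.7]
opening: 0.759
t 29.90 pos [0.4576 0.2791 0.1943] th 9.0 q6 10 yaw 0.0 rows>=0.0 dp after yaw [ -5.9 -49.5 206.9] open 0.76 F [ 0.8 -0.1  0.4]
```

View pics/w12.png

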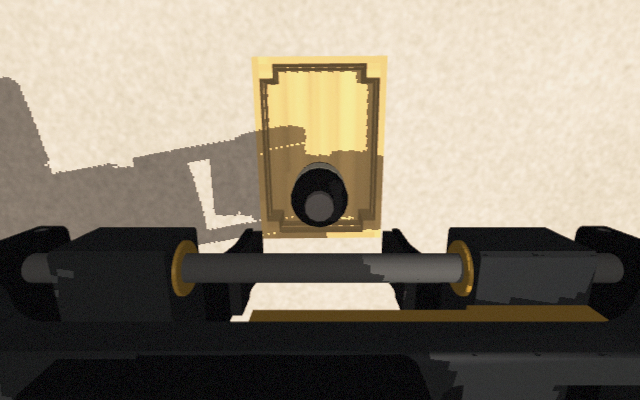

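Short bottle stands in the crate's near half (320,200). Now the tall one.

```bash
python3 -m inch '{"dp":[[-6,-5,21],[0,-5,21],[0,-5,21],[0,-5,21],[0,-5,21],[0,-5,21],[0,-5,21],[0,-5,21],[0,-5,21],[0,-4.5,18],[0,0,0],[0,0,0],[0,0,0]],"yaw":[0,0,0,0,0,0,0,0,0,0,0,0,0]}' 72
python3 - <<'E'
from h import *
from rig import bot
c=bot.capture("wrist");cv2.imwrite("pics/w13.png",c["color"][:,:,::-1]);np.savez("pics/w13.npz",K=c["intrinsics"],T=c["pose"])
plan((0.441,.067,.067),9)
E
```

```text
time_s: 30.98
position: [0.4401, 0.0672, 0.1985]
tcp_rot: [[-0.002, 0.988, 0.156], [0.001, 0.156, -0.988], [-1.0, -0.002, -0.001]]
force: [0.4, -0.0, -0.3]
opening: 0.83
t 31.03 pos [0.4403 0.0674 0.1987] th 9.0 q6 -15 yaw 0.0 rows>=0.0 dp after yaw [131.7   0.8   0.6] open 0.83 F [ 0.6 -0.3 -0.8]
```

View pics/w13.png

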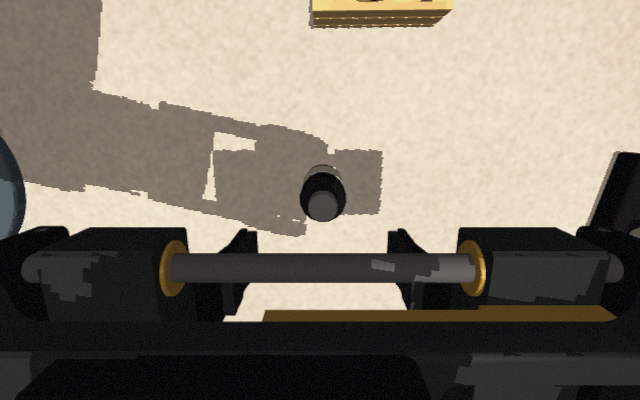

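```bash
python3 -m inch '{"dp":[[30,0.8,0.6],[30,0,0],[28,0,0],[20,0,0],[13,0,0],[7,0,0],[3.7,0,0],[0,0,0],[0,0,0]],"yaw":[0,0,0,0,0,0,0,0,0]}' 72
python3 -m inch '{"dp":[[0,0,0],[0,0,0],[0,0,0],[0,0,0],[0,0,0],[0,0,0],[0,0,0],[0,0,0],[0,0,0]],"yaw":[0,0,0,0,0,0,0,0,0]}' 35
python3 - <<'E'
from h import *
plan((.4457,.3555,.215),9)
E
```

```text
time_s: 31.78
position: [0.4421, 0.0666, 0.0681]
tcp_rot: [[0.001, 0.988, 0.157], [-0.0, 0.157, -0.988], [-1.0, 0.001, 0.0]]
force: [0.6, -0.3, 0.9]
opening: 0.827
time_s: 32.53
position: [0.4416, 0.0663, 0.0679]
tcp_rot: [[0.0, 0.988, 0.157], [-0.0, 0.157, -0.988], [-1.0, 0.0, 0.0]]
force: [-1.3, -0.4, 3.4]
opening: 0.477
t 32.53 pos [0.4416 0.0663 0.0679] th 9.0 q6 -15 yaw 0.0 rows>=0.0 dp after yaw [-147.1   49.3 -285. ] open 0.48 F [-1.3 -0.4  3.4]
```

```bash
python3 -m inch '{"dp":[[-8,0,0],[-16,0,0],[-24,0,0],[-25,0,0],[-25,0,0],[-25,0,0],[-16,0,0],[-8,0,0],[0,0,0]],"yaw":[0,0,0,0,0,0,0,0,0]}'
python3 -m inch '{"dp":[[0,1.7,-10],[0,3.1,-18],[0,4.2,-24],[0,4.2,-24],[0,4.2,-24],[0,4.2,-24],[0,4.2,-24],[0,4.2,-24],[0,4.2,-24],[0,4.2,-24],[0,4.2,-24],[0,3.1,-18],[0,2.4,-14],[0,1.5,-9],[0,0,0],[0,0,0],[0,0,0]],"yaw":[0,0,0,0,0,0,0,0,0,0,0,0,0,0,0,0,0]}'
python3 - <<'E'
from h import *
from rig import bot
c=bot.capture("wrist");cv2.imwrite("pics/w14.png",c["color"][:,:,::-1])
plan((0.4457,.3555,.0745),9)
E
```

```text
time_s: 33.28
position: [0.4426, 0.0662, 0.2165]
tcp_rot: [[0.004, 0.988, 0.157], [-0.0, 0.157, -0.988], [-1.0, 0.004, 0.001]]
force: [-0.1, 0.1, -1.3]
opening: 0.473
time_s: 34.7
position: [0.4456, 0.3546, 0.2143]
tcp_rot: [[-0.001, 0.988, 0.156], [-0.001, 0.156, -0.988], [-1.0, -0.002, 0.001]]
force: [1.0, -1.4, -1.3]
opening: 0.473
t 34.75 pos [0.4458 0.3545 0.2145] th 9.0 q6 18 yaw -0.0 rows>=0.0 dp after yaw [140.    0.2  -1.1] open 0.47 F [-0.7  0.3 -0.7]
```

View pics/w14.png

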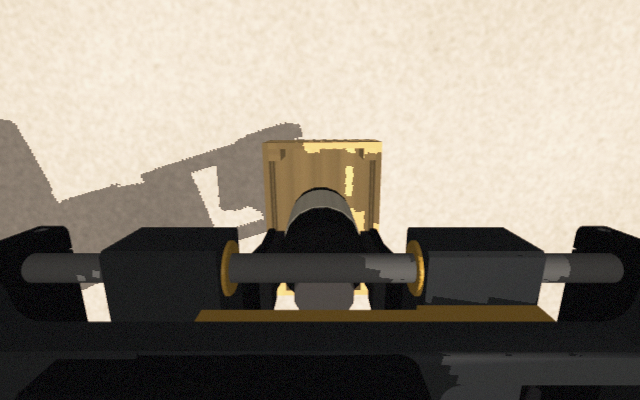

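```bash
python3 -m inch '{"dp":[[10,0,0],[20,0,-1],[25,0,0],[25,0,0],[22,0,0],[16,0,0],[10,0,0],[6,0,0],[3,0,0],[2,0,0],[0,0,0],[0,0,0]],"yaw":[0,0,0,0,0,0,0,0,0,0,0,0]}'
python3 - <<'E'
from h import *
plan((0.4457,.3555,.074),9)
E
```

```text
time_s: 35.75
position: [0.4464, 0.3568, 0.0766]
tcp_rot: [[0.002, 0.988, 0.157], [0.001, 0.157, -0.988], [-1.0, 0.002, -0.001]]
force: [0.4, 0.3, -1.3]
opening: 0.477
t 35.75 pos [0.4464 0.3568 0.0766] th 9.0 q6 18 yaw 0.0 rows>=0.0 dp after yaw [ 2.6 -0.9  1.2] open 0.48 F [ 0.4  0.3 -1.3]
```

```bash
python3 -m inch '{"dp":[[1,0,0],[1,0,0],[0.6,0,0],[0,0,0]],"yaw":[0,0,0,0]}'
python3 -m inch '{"dp":[[0,0,0],[0,0,0],[0,0,0],[0,0,0],[0,0,0]],"yaw":[0,0,0,0,0]}' 58
python3 -m inch '{"dp":[[-6,0,0],[-12,0,0],[-20,0,0],[-30,0,0],[-30,0,0],[-30,0,0],[-15,0,0],[0,0,25],[0,0,30],[0,0,30],[0,0,30],[0,0,30],[0,0,30],[0,0,30],[0,0,30],[0,0,0]],"yaw":[0,0,0,0,0,0,0,0,0,0,0,0,0,0,0,0]}' 58
python3 - <<'E'
from h import *
from rig import bot
o=[]
for n in ["wrist","side","top"]:
    c=bot.capture(n);cv2.imwrite(f"pics/{n}15.png",c["color"][:,:,::-1]);np.savez(f"pics/{n}15.npz",K=c["intrinsics"],T=c["pose"])
    o.append(c["color"][:,:,::-1])
cv2.imwrite("pics/f15.png",np.vstack([cv2.resize(o[0],(480,300)),cv2.resize(o[2],(480,300))]))
E
```

```text
time_s: 36.08
position: [0.4462, 0.3568, 0.0739]
tcp_rot: [[0.001, 0.988, 0.157], [0.001, 0.157, -0.988], [-1.0, 0.001, -0.0]]
force: [-0.5, 0.4, 4.3]
opening: 0.475
time_s: 36.5
position: [0.4458, 0.3565, 0.073]
tcp_rot: [[-0.0, 0.988, 0.157], [-0.0, 0.157, -0.988], [-1.0, -0.0, 0.0]]
force: [0.1, -0.2, 0.5]
opening: 0.653
time_s: 37.83
position: [0.4839, 0.1201, 0.2166]
tcp_rot: [[0.001, 0.988, 0.152], [-0.002, 0.152, -0.988], [-1.0, 0.001, 0.002]]
force: [-0.7, -0.6, 0.6]
opening: 0.664
```

View pics/f15.png

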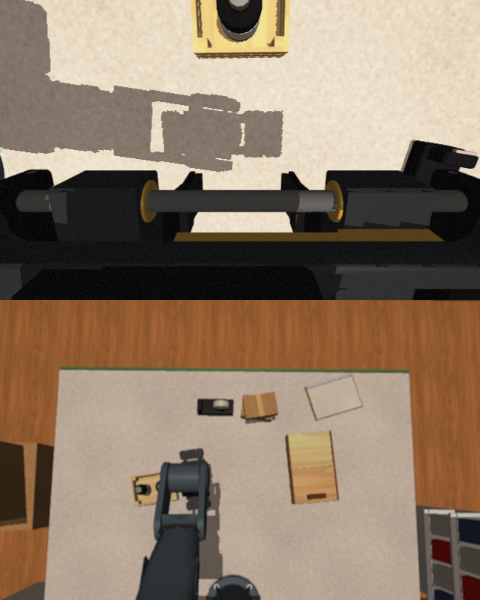

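View pics/side15.png

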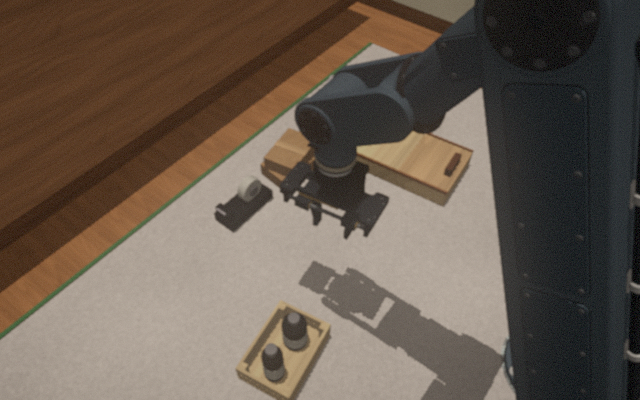

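Side view: both bottles upright in the crate (caps ~(272,349) and (294,316)), lid shut. A final numeric check from an enlarged crop.

```bash
python3 - <<'E'
import cv2
j=cv2.imread("pics/side15.png")
a=cv2.resize(j[290:400,220:350],None,fx=4,fy=4,interpolation=cv2.INTER_CUBIC);t=cv2.imread("pics/top15.png")
b=cv2.resize(t[165:275,375:460],None,fx=4,fy=4,interpolation=cv2.INTER_CUBIC)[:440]
cv2.imwrite("pics/c15.png",cv2.hconcat([a[:440],b[:440,:280]]))
E
```

```text
(no output)
```

View pics/c15.png

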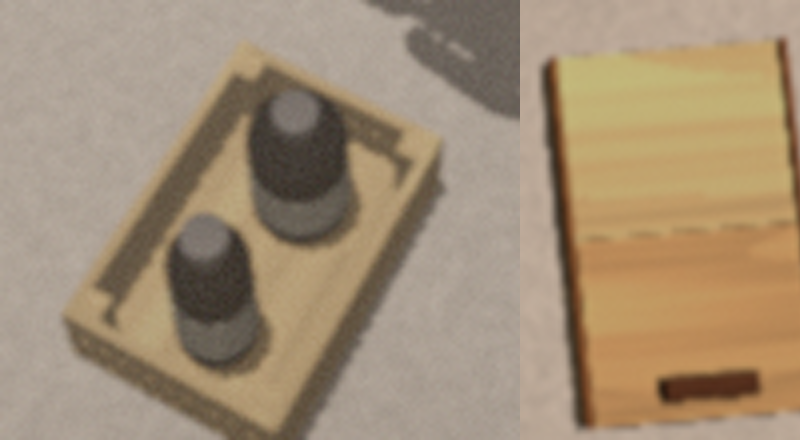

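```bash
python3 - <<'E'
from h import *
f=lambda x,y:((x+.5)/4-.5+220,(y+.5)/4-.5+290)
a=np.radians(9);R=np.array([[np.cos(a),-np.sin(a)],[np.sin(a),np.cos(a)]])
for n,p,z in [("short",(296,111),.104),("tall",(205,238),.118)]:
    w=ray("side15",*f(*p),z);print(n,w,R.T@(w[:2]-[.452,.316]))
g=ray("top15",(709-520)/4-.4+375,385/4-.4+165,.077);a=np.radians(5.1)
print("bar box x",(g[:2]-[.4698,-.3215])@[np.cos(a),np.sin(a)])
E
python3 -m inch '{"dp":[[0,0,0],[0,0,0],[0,0,0],[0,0,0],[0,0,0],[0,0,0]],"yaw":[0,0,0,0,0,0]}'
python3 -c "
from rig import bot
print(bot.hand_in())"
```

```text
short [0.45544434 0.27897853 0.104     ] [-0.0023895  -0.03710449]
tall [0.44262799 0.35958073 0.118     ] [-0.0024391   0.04451029]
bar box x -0.043395940123728376
time_s: 38.48
position: [0.4826, 0.1248, 0.2161]
tcp_rot: [[-0.0, 0.988, 0.158], [-0.0, 0.158, -0.988], [-1.0, -0.0, -0.0]]
force: [0.3, -0.2, -0.2]
opening: 0.669
the job is handed in; nothing more can be done
None
```

I put both pens in the pen box, slid its lid shut, stood both spray bottles upright in the crate, and handed the job in at about 38.5 s.

- **Slip:** the first grasp of the marker missed because I did not give the fingers time to close. The marker barely moved, and the second grasp held.
- **Pens:** the last wrist picture before the lid was shut shows both pens lying in the compartment.
- **Lid:** the lid met its stop at about 10 N. Afterwards its bar measured 45.1 mm (wrist camera) and 43.4 mm (top camera) to -x of the box's origin, against 45 mm when shut. The two disagree by less than 2 mm, about the limit of the calibration.
- **Bottles:** the side view shows both upright on the crate floor. Their caps measure (-2, -37) mm for the short bottle and (-2, +45) mm for the tall one in the crate's frame, well inside the limits.
- **Cartons and tape dispenser:** they look unmoved in the final top view. I did not measure them.
- **Arm:** it stood clear of everything when I handed in. The hand-in gave no verdict.

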